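# Tip the washed loaf tins onto their bases

## Task

Two loaf tins came back from the wash badly set down: one stands on its end and one lies on its long side. Push each one over with the fingertips so that it rests flat on its base, mouth up, ready for dough, like the third tin at the back. Only push: do not pick a tin up or shove it away from where it stands, do not let it go over the wrong way, and leave everything else on the table where it is.

Things in the scene. Friction and masses are not known exactly. Their poses are not given: they have to be found in the camera images.
- tin_end: Dark steel loaf tin, open, straight-sided, 180 x 96 mm, 72 mm deep, walls 3 mm, 6 mm wire rim flush with the outside, 0.3 to 0.5 kg. At the start it stands on its end, 180 mm high, 96 mm wide along y. Origin: centre of that face. x: from the mouth (plane x = -36 mm) to the base (outside at x = +36 mm), level at the start, straight down once it lies mouth up. z up at the start.
- tin_side: Dark steel loaf tin, open, straight-sided, 180 x 96 mm, 72 mm deep, walls 3 mm, 6 mm wire rim flush with the outside, 0.3 to 0.5 kg. At the start it lies on its long side, 96 mm high, 180 mm along y. Origin: centre of that face. x: from the mouth (plane x = -36 mm) to the base (outside at x = +36 mm), level at the start, straight down once it lies mouth up. z up at the start.
- tin_end_heel (a point): Middle of the heel edge of the tin on its end, where its lower end meets its base (x = +36 mm, z = 0 in its body): on the table at the start and after tipping. Pushed level along +x near the top of its mouth rim, the tin tips over this edge with little sliding, falls by itself from about 20 degrees on, then covers the table to 180 mm beyond this edge.
- tin_side_heel (a point): Middle of the heel edge of the tin on its side, where its lower side meets its base (x = +36 mm, z = 0 in its body): on the table at the start and after tipping. Pushed level along +x near the top of its mouth rim, the tin tips over this edge with little sliding, falls by itself from about 35 degrees on, then covers the table to 96 mm beyond this edge.
- tin_end_base (a point): centre of the outside of the base of the tin on its end (height 90 mm at the start, 0 when it lies flat on its base). Its mouth starts facing the robot, up to 43 degrees either way
- tin_side_base (a point): centre of the outside of the base of the tin on its side (height 48 mm at the start, 0 when it lies flat on its base). Its mouth starts facing the robot, up to 43 degrees either way
- nozzle_big: metal piping nozzle, a cone 40 mm across and 50 mm high, between the two tins; leave it alone. Origin: centre of its underside
- spice_jar: spice jar with a green cap, 46 mm across, 106 mm high, between the two tins on the robot's side; leave it alone. Origin: centre of its underside
- ring: plain metal pastry cutter ring, 70 mm across, 35 mm high, at the back in the middle; leave it alone. Origin: centre of its underside
- cups: stack of pink fluted baking cups, 59 mm across and high, at the front right; leave it alone. Origin: centre of its underside
- tub_low: lidded tub, 72 mm across, 60 mm high, on the right; leave it alone. Origin: centre of its underside
- tub_high: lidded tub, 77 mm across, 80 mm high, at the front left; leave it alone. Origin: centre of its underside
There are look-alikes about, which are no part of the job. Leave any yellow look-alike of the tin_end alone.

How it is judged:
At the end, for the whole second after the job is handed in: Both tins rest flat on their bases, mouth up (within about 6 degrees, base centre under 10 mm high), at rest, each heel edge within 80 mm of where it started; the other loose things (nozzle, spice jar, ring, baking cups, tubs) are within 30 mm of where they stood (angle between each of tin_end, tin_side's own x axis and vertical above 3.04 rad and height (world z) of each of tin_end_base, tin_side_base below 0.01 m and distance of each of tin_end_heel, tin_side_heel from where it was at the start of the episode below 0.08 m and linear speed of each of tin_end, tin_side below 0.02 m/s and angular speed of each of tin_end, tin_side below 0.1 rad/s and distance of each of nozzle_big, spice_jar, ring, cups, tub_low, tub_high from where it was at the start of the episode below 0.03 m); the robot touches nothing.
It fails at once if the tin that starts on its end is lifted, or goes over the wrong way: its heel edge comes 30 mm off the table (height (world z) of tin_end_heel above 0.03 m).
It fails at once if the tin that starts on its side is lifted, or goes over the wrong way: its heel edge comes 30 mm off the table (height (world z) of tin_side_heel above 0.03 m).
It fails at once if something else (the piping nozzle, the spice jar, the cutter ring, the stack of baking cups, the low tub, the high tub) is moved by 30 mm or more (distance of any of nozzle_big, spice_jar, ring, cups, tub_low, tub_high from where it was at the start of the episode above 0.03 m).
It also fails if it takes over 51 s, if anything falls off the work surface, if the arm or the gripper's body presses on something with over 40 N, if the wrist force passes 120 N, or if a joint passes its speed limit or range.

## Robot

A 6-joint arm with a two-finger parallel gripper is mounted at the origin on a cart in front of the work surface, level with it; the furniture and walls round the work are solid. World frame = base frame: x ahead of the robot, y to its left, z up, the work surface at z = 0. Lengths are in m, angles in rad, forces in N, time in s.
With the tool pointing down it reaches from about 0.3 to 0.775 m from the base axis. Payload 14.6 kg.
Tool frame: the origin (TCP) lies on the front face of the gripper's body, between the roots of the fingers; the fingertips stand 97 mm ahead of it and the grasp point (between the pads) lies 78 mm ahead of it; z points along the fingers, y is the line along which they close (so a half turn about z gives the same grasp; the last joint's range is limited). The gripper opens to 94 mm and grips with 3 to 60 N. Pads are 16 mm wide; open, the fingers measure 119 mm over their backs; the gripper's body (75 mm by 177 mm) begins 78 mm behind the grasp point.
Start: joints at [-1.322, 0.3, 1.521, -0, 1.321, -0.067], TCP at [0.171, -0.523, 0.303] pointing down, gripper open.
Joint ranges: [-3.03, 3.03], [-0.79, 2.21], [0.23, 2.52], [-1.04, 4.18], [0, 3.07], [-2.55, 2.55]. Speed limits (rad/s): [2.22, 2.22, 2.57, 3.14, 3.14, 3.14].

## Interface

Orientations are given as a unit quaternion [w, x, y, z].
In Python, from station import r, command_gripper, planner, vision gives the robot as it stands. Calls block until the motion is done:
- r.reach(position, orientation): joint-space move of the TCP to a pose.
- r.movel(position, orientation=None, speed=0.15): straight line of the TCP; orientation=None keeps the orientation; speed is the mean speed in m/s.
- r.move_j(angles): joint-space move.
- command_gripper(opening): finger opening in m; the grip force is fixed at half the most; returns when the fingers have stopped.
- r.wait(seconds).
- planner.ik(position, orientation): joint angles nearest the present ones, or None.
- vision.camera(name): name is "side" or "top"; returns the picture (384x512x3 uint8, blue, green, red); there is no depth.
- vision.get_calibration(name): a dict with "fx", "fy", "cx", "cy" (pixels), "pose" (4x4, takes a point from camera to world coordinates). Camera axes: x right, y up, looking along -z (the intrinsics and any distortion apply to the point x, -y, -z); pixel columns grow to the right and rows downward; lengths in m; the calibration is good to about 2 mm. A picture is of the moment at which its call begins. get_calibration takes no time and is no camera call.
A pose or a line that the arm cannot do raises r.MotionError and nothing moves.
- r.job_done(): hands the job in; it is judged then, once.
Readings, each from a call of its own:
- r.get_t(): time.
- r.get_qpos(): joint angles.
- r.get_qd(): joint speeds.
- r.get_joint_torque(): joint torques, N m.
- r.get_tool_pos(): TCP position.
- r.get_ee_rot(): TCP orientation.
- r.get_ft_force(): force on the tool from outside, world axes, zero at the start.
- r.get_torque(): the same for the moment, N m.
- r.get_gripper_width(): finger opening in m.
- r.get_grasp_force(): force on a finger pad.
Only numpy, scipy, OpenCV 4.12 (cv2) and the standard library are available. Lean on these libraries where they do the work, as an engineer would, in place of code of your own. Each camera call takes 0.05 s, during which the arm holds its last target. There are 200 camera calls.

## Working session

There is one attempt and no reset: what is moved stays moved. The work goes in short steps, each a Python script; the robot and the scene stay as the last script left them, time stands still between calls to the robot, and variables do not carry over. Pictures are saved under pics/ and viewed, at most 10 in all, crops included, and the job is handed in when it is done.

```bash
mkdir -p pics; python3 - <<'E'
from station import r, vision
import cv2,numpy as np
np.set_printoptions(precision=4,suppress=True)
for n in("top","side"):
    cv2.imwrite(f"pics/{n}0.png",cv2.resize(vision.camera(n),(800,600),interpolation=cv2.INTER_CUBIC)); print(n,vision.get_calibration(n))
print(r.get_t(),r.get_ee_rot())
E
```

```text
top {'fx': 349.17830938584893, 'fy': 349.17830938584893, 'cx': 256.39082623794314, 'cy': 192.94980888393812, 'pose': array([[ 0.0037,  0.9852, -0.1716,  0.3556],
       [-1.    ,  0.0029, -0.0048, -0.0291],
       [-0.0042,  0.1716,  0.9852,  1.4141],
       [ 0.    ,  0.    ,  0.    ,  1.    ]])}
side {'fx': 412.39463697803706, 'fy': 412.39463697803706, 'cx': 255.1189084301954, 'cy': 193.65548703746478, 'pose': array([[-0.9997, -0.0075,  0.0233,  0.6602],
       [ 0.023 , -0.6181,  0.7857,  1.3453],
       [ 0.0086,  0.786 ,  0.6181,  1.1623],
       [ 0.    ,  0.    ,  0.    ,  1.    ]])}
0.1 [-0.0005  0.9876  0.1573 -0.    ]
```

View pics/top0.png

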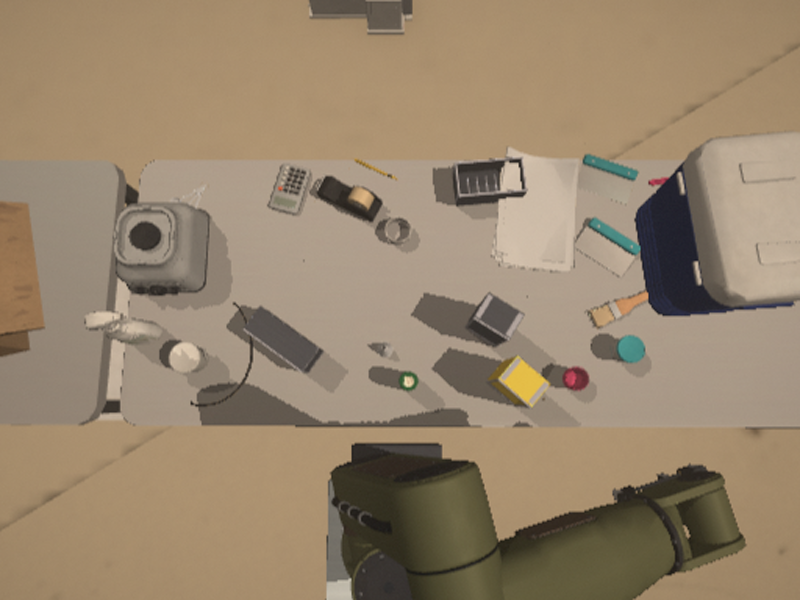

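View pics/side0.png

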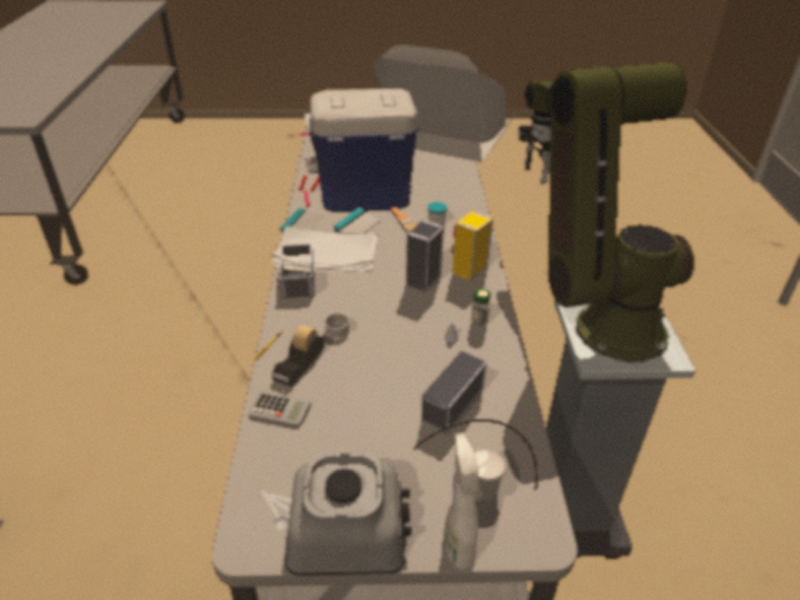

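The top view shows two candidates for tin_end: the dark steel one at (497,318) and a yellow one at (520,380). The dark one fits "dark steel", and the yellow is the look-alike to leave alone. tin_side is at (283,340). I'll confirm both in one enlarged crop.

```bash
python3 - <<'E'
from station import r, vision
import cv2,numpy as np
im=np.mean([vision.camera("top").astype(float) for _ in range(6)],0).astype(np.uint8)
s=np.mean([vision.camera("side").astype(float) for _ in range(6)],0).astype(np.uint8)
cv2.imwrite("pics/topraw.png",im);cv2.imwrite("pics/sideraw.png",s)
a=cv2.resize(im[180:265,288:373],(400,400),interpolation=cv2.INTER_CUBIC)
b=cv2.resize(im[180:265,140:225],(400,400),interpolation=cv2.INTER_CUBIC)
o=np.hstack([b,a]);o=cv2.convertScaleAbs(o,alpha=1.6,beta=10);cv2.imwrite("pics/c1.png",o)
c=cv2.resize(s[130:280,250:350],(400,600),interpolation=cv2.INTER_CUBIC);cv2.imwrite("pics/c2.png",cv2.convertScaleAbs(c,alpha=1.6,beta=10))
E
```

```text
(no output)
```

View pics/c1.png

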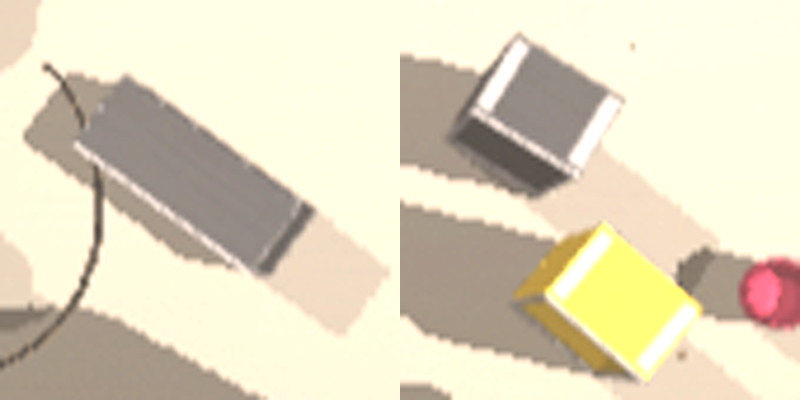

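View pics/c2.png

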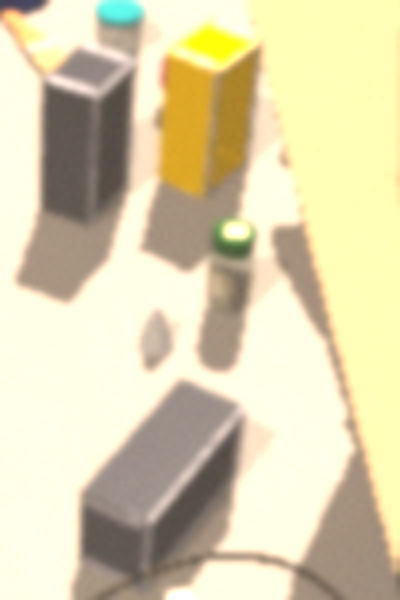

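Left crop: tin_side, with top corners (125,78), (310,205), (262,272), (75,148) and its rim line at lower left, so the mouth faces the robot. Right crop: the dark tin_end, with top corners (120,35), (223,100), (180,175), (72,108). The yellow look-alike stands right in front of it.

```bash
cat > h.py <<'E'
import numpy as np
from station import r, command_gripper, planner, vision
np.set_printoptions(precision=4,suppress=True)
def ray(n,uv,z):
    c=vision.get_calibration(n);P=c["pose"]
    d=P[:3,:3]@np.array([(uv[0]-c["cx"])/c["fx"],-(uv[1]-c["cy"])/c["fy"],-1.])
    return P[:3,3]+d*(z-P[2,3])/d[2]
def rot(q):
    from scipy.spatial.transform import Rotation as R
    return R.from_quat([q[1],q[2],q[3],q[0]]).as_matrix()
def down(yaw): # tool z down, tool y at angle yaw (world)
    from scipy.spatial.transform import Rotation as R
    y=np.array([np.cos(yaw),np.sin(yaw),0]);z=np.array([0,0,-1.])
    q=R.from_matrix(np.array([np.cross(y,z),y,z]).T).as_quat();return [q[3],q[0],q[1],q[2]]
E
python3 - <<'E'
from h import *
S=400/85
def poly(pts,off,z,name):
    p=np.array([ray("top",((u+.5)/S+off[0]-.5,(v+.5)/S+off[1]-.5),z)[:2] for u,v in pts])
    e=np.roll(p,-1,0)-p
    print(name,p.tolist(),"c",p.mean(0),"len",np.linalg.norm(e,axis=1),"ang",np.degrees(np.arctan2(e[:,1],e[:,0])))
poly([(120,35),(223,100),(180,175),(72,108)],(288,180),.18,"end")
poly([(125,78),(310,205),(262,272),(75,148)],(140,180),.096,"side")
poly([(205,225),(302,310),(245,380),(145,295)],(288,180),.18,"yellow")
for n,u,v,z in(("jar",409,381,.106),("nozzle",388,352,.03),("ring",397,231,.03),("cups",575,378,.059),("teal",630,348,.06),("white",187,357,.08),("brush",605,315,.01)): print(n,ray("top",(u*.64,v*.64),z))
E
```

```text
end [[0.5927389338634247, -0.2269135145884178], [0.5427565908164904, -0.3037861637675095], [0.485568939881577, -0.26945445557411524], [0.5362748076527949, -0.18917745760062687]] c [ 0.5393 -0.2473] len [0.0917 0.0667 0.0949 0.0679] ang [-123.0318  149.0222   57.722   -33.7556]
side [[0.5716360075276811, 0.3228435994682169], [0.4687869919296997, 0.1692211107217933], [0.4152550187534665, 0.205975901199265], [0.5142069353220109, 0.36053159730588386]] c [0.4925 0.2646] len [0.1849 0.0649 0.1835 0.0687] ang [-123.802   145.5267   57.3712  -33.275 ]
yellow [[0.4480681136371006, -0.28701584543820596], [0.38536030601505156, -0.35685085935091354], [0.3341835517610865, -0.312697062703463], [0.39597640428281894, -0.24072959288778134]] c [ 0.3909 -0.2993] len [0.0939 0.0676 0.0949 0.0697] ang [-131.922   139.2133   49.3499  -41.6228]
jar [ 0.392  -0.0433  0.106 ]
nozzle [0.4667 0.0092 0.03  ]
ring [ 0.7852 -0.0121  0.03  ]
cups [ 0.402  -0.4518  0.059 ]
teal [ 0.4762 -0.5914  0.06  ]
white [0.4488 0.4988 0.08  ]
brush [ 0.5661 -0.5532  0.01  ]
```

Both mouths face the robot, with the push direction (+x body) at about -33°. The edge lengths come out near 95 x 68 mm and 184 x 67 mm, against 96 x 72 and 180 x 72 given. I'll push tin_end first, with the fingers partly open and the tips entering between it and the yellow one.

```bash
cat >> h.py <<'E'
def tip(c,ang,ztip0,ztip1,push,stand=.035):
    d=np.array([np.cos(ang),np.sin(ang)]);c=np.array(c)
    P=lambda s,z:[*(c+d*(s-.036-.008)),z+.097]   # s: pad front relative to mouth plane
    best=None
    for k in(1,-1):
        q=down(ang+k*np.pi/2)
        s=[planner.ik(P(a,z),q) for a,z in((-stand,.25),(-stand,ztip0),(push,ztip1))]
        if all(x is not None for x in s):
            m=abs(s[0][5]-r.get_qpos()[5])
            if best is None or m<best[0]: best=(m,q)
    q=best[1]
    r.reach(P(-stand,.25),q); r.movel(P(-stand,ztip0),speed=.15)
    print("force0",r.get_ft_force(),r.get_tool_pos())
    r.movel(P(-.005,ztip0),speed=.08)
    n=6
    for i in range(1,n+1):
        r.movel(P(-.005+(push+.005)*i/n,ztip0+(ztip1-ztip0)*i/n),speed=.1)
        print(r.get_t(),r.get_ft_force())
    r.movel(P(push-.03,ztip1+.02),speed=.2); r.movel(P(push-.03,.27),speed=.25)
    print("t",r.get_t())
E
python3 - <<'E'
from h import *
import cv2
p=r.get_tool_pos(); r.movel([p[0],p[1],.37],speed=.2); command_gripper(.045)
tip([.5393,-.2473],np.radians(-32.5),.162,.172,.085)
r.wait(.5)
cv2.imwrite("pics/t1.png",np.hstack([cv2.resize(vision.camera("top")[90:290,100:400],(400,267)),cv2.resize(vision.camera("side")[100:300,150:350],(267,267))]))
E
```

```text
force0 [-0.3834  0.0821  1.1034] [ 0.4729 -0.2052  0.2598]
5.25 [-0.1647 -0.2735  0.5534]
5.55 [-0.4435 -0.0774  0.4529]
5.85 [ 0.3387  0.2286 -0.0609]
6.15 [-0.4797  0.6222 -0.0513]
6.45 [-0.2122  0.5004 -0.4245]
6.75 [0.3035 0.8062 0.4235]
t 7.5417
```

View pics/t1.png

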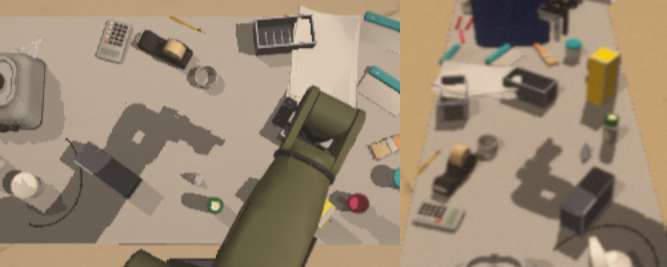

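The side picture at (530,85) shows tin_end lying flat, mouth up; everything else is where it was. Next is tin_side.

```bash
python3 - <<'E'
from h import *
import cv2
p=r.get_tool_pos(); r.movel([p[0]-.02,p[1],.4],speed=.25)
tip([.4925,.2646],np.radians(-33),.080,.098,.095)
r.wait(.5)
p=r.get_tool_pos(); r.movel([p[0],p[1],.42],speed=.25); r.move_j([-1.322,.3,1.521,0,1.321,-.067])
print(r.get_t())
cv2.imwrite("pics/t2.png",np.hstack([cv2.resize(vision.camera("top")[90:290,100:400],(480,320)),cv2.resize(vision.camera("side")[100:300,150:350],(320,320))]))
E
```

```text
force0 [0.2239 0.6337 0.3047] [0.4265 0.3078 0.1778]
12.6333 [-1.0126  0.4079 -0.1241]
12.95 [-0.0843 -0.4607  0.0507]
13.2667 [-0.4588 -0.544   0.2326]
13.5833 [ 0.2681  1.1403 -0.0613]
13.9 [-0.1906 -0.1899 -0.4454]
14.2167 [0.1252 0.0037 0.0708]
t 15.3083
19.1667
```

View pics/t2.png

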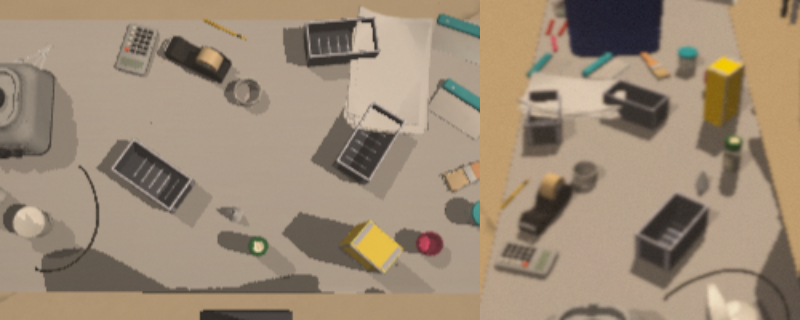

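```bash
python3 - <<'E'
from h import *
for u,v,e in((353,176,(.5393+.036*.84,-.2473-.036*.54)),(146,192,(.4925+.036*.84,.2646-.036*.54))):
    p=ray("top",(u/1.6+100,v/1.6+90),.072)[:2]; print(p,np.array(e),np.linalg.norm(p-e))
print(r.get_t()); r.job_done()
E
```

```text
[ 0.5623 -0.2722] [ 0.5695 -0.2667] 0.009033706274061618
[0.5216 0.2294] [0.5227 0.2452] 0.015769210775089738
19.2667
the job is handed in; nothing more can be done
```

Both tins now rest flat on their bases with mouths up, their heel edges about 9 mm (tin_end) and 16 mm (tin_side) from where they started. The last picture shows nothing else out of place, and I handed the job in at about 19 s of the 51 s allowed.

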